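Fetch the ferrite core from behind the tall parts

ROBOT

A 7-joint arm with a two-finger parallel gripper is mounted at the origin on the work surface. World frame = base frame: x ahead of the robot, y to its left, z up, the work surface at z = 0. Lengths are in mm, angles in rad, forces in N, time in s.
With the tool pointing down it reaches from about 425 to 875 mm from the base axis. Payload 8.4 kg.
Tool frame: the origin (TCP) lies midway between the tips of the shut fingers; the grasp point (between the pads) lies manip.pinch_z behind it (manip.pinch_z is the distance from the TCP to the grasp point, in mm); z points along the fingers, y is the line along which they close (so a half turn about z gives the same grasp; the last joint's range is limited). The gripper opens to 87 mm and grips with 3 to 60 N. Pads are 19 mm wide; open, the fingers measure 117 mm over their backs; the gripper's body (75 mm by 190 mm) begins 51 mm behind the grasp point.
Start: joints at [-1.366, 0.333, 0.04, 1.465, -0.013, 1.343, -0.059], TCP at [194.448, 620.204, 222.546] pointing down, gripper open.
Joint ranges: [-2.58, 2.58], [-0.38, 2.09], [-1.3, 1.39], [0.25, 2.4], [-1.5, 4.64], [0.08, 2.09], [-2.65, 2.65]. Speed limits (rad/s): [2.22, 2.22, 2.79, 2.79, 3.14, 3.14, 3.14].

INTERFACE

Orientations are given as a rotation vector (axis times angle).
In Python, from plant import manip, vision gives the robot as it stands.
- The arm moves only by the shell command python3 -m jog 'ROWS'. ROWS is a JSON object whose one key "increments" holds a list of rows, each a list of 3 entries, a list of its own where there are three numbers: the opening, from 0 (shut) to 1 (fully open), then the shift along the world's x, y, z in cm, then the turn, a rotation vector about the world's x, y, z in degrees. A call has exactly 8 rows; each row shifts and turns the commanded pose from where the row before left it; what a row does not reach is not made up. A row lasts 1/12 s, in which the tool goes at most 41.7 mm and 7.16 degrees, less where a joint would pass 70% of its speed; a pose out of reach is approached as far as the arm can. A call with a gripper value outside its range is refused whole. The fingers move at their own pace and stop on an object; the grip force is fixed at half the most. Time passes only in rows, so rows that do not move let the fingers close, or fill a call up. It gives the time, the measured TCP pose, the force, the opening and the grip force at its end, in the units of the state.
- manip.state(): the state, without advancing time (a new reading comes with each control period).
- vision.get_image(name): name is "scene" or "top"; returns a dict with "color" (480x640x3 uint8, blue, green, red), "depth" (480x640 float32, mm along the optical axis (not along the pixel's ray), 0 where there is no reading), "vertical_fov" (degrees; the focal length in pixels is half the picture's height over the tangent of half this angle, whatever the lens; pixels are square), "cx", "cy" (the principal point, pixels), "cam_to_world" (4x4, takes a point from camera to world coordinates). Camera axes: x right, y up, looking along -z (the intrinsics and any distortion apply to the point x, -y, -z); pixel columns grow to the right and rows downward; lengths in mm; the calibration is good to about 2 mm. A picture is of the moment at which its call begins.
- manip.finish_job(): hands the job in; it is judged then, once.
The state is a dict: "t": time; "joint_positions": joint angles; "joint_velocities": joint speeds; "tau": joint torques, N m; "tcp_pos": TCP position; "tool_rot": TCP orientation; "wrist_force": force on the tool from outside, world axes, zero at the start; "ft_torque": the same for the moment, N m; "opening": finger opening in mm; "gripper_force": force on a finger pad.
Only numpy, scipy, OpenCV 4.12 (cv2) and the standard library are available. Lean on these libraries where they do the work, as an engineer would, in place of code of your own. Each camera call takes 0.05 s, during which the arm holds its last target. There are 200 camera calls.

TASK

The ferrite ring core has to go onto the post of the test jig, but the tall capacitor and heatsink stand in front of it in the parts tray. First stand both of them upright in the side tray, then lower the core over the jig's post until it lies flat on the base, and only then put the capacitor and the heatsink back, each upright on the same grey pad of the parts tray it came from. Do not tip either of them over, and leave the jar and the relay in the parts tray alone.

Things in the scene. Friction and masses are not known exactly. Their poses are not given: they have to be found in the camera images.
- core: Dark grey ferrite ring lying flat in the parts tray behind the two tall parts: outside diameter 50, hole diameter 30, height 24. Origin: centre of its underside, z up through the hole. 145 g. There is room for fingers on its left and right (tray y) but the tall parts stand in the way of the gripper's body until cleared.
- capacitor: Tall round aluminium capacitor can, standing: diameter 50, height 100, with two brass screw terminals (diameter 10, 8 high, 22 apart) on top, 108 in all. Origin: centre of its underside, z up. About 280 g. Starts on one of the two grey pads in the parts tray.
- heatsink: Tall finned aluminium heatsink, standing: 40 (its x, across the fin tips) by 48 (its y, across the two outer fins) by 100 high; it grips like a solid block. Origin: centre of its underside, z up. About 250 g. Starts on the other grey pad, turned by up to about 0.25 rad from the parts tray.
- rack: Parts tray, fixed: white, 150 (x) by 240 (y), floor 4 thick, rim 14 high. Origin: centre of its underside; -x faces the robot, y to the robot's left. Two flush grey 62 mm square pads centred at x = -30, y = +42 and -42; the tall parts each stand within 3 mm of a pad's centre. The core lies near x = +22, y = 0 (+-12); jar and relay in the far corners near x = +35, y = +-97.
- side_tray: Empty blue plastic tray, fixed, the side area: 140 (x) by 200 (y), rim 14 high, walls and floor 4 thick. Origin: centre of its underside, x and y along its sides. It stands left or right of the parts tray. Both tall parts fit side by side, e.g. at y = +45 and -45.
- jig: Test jig, fixed: grey base plate 100 by 100 by 10 high with an upright brass post (diameter 10, its top 40 above the table) in the middle. Origin: centre of the plate's underside, under the post. It stands on the other side of the parts tray from the side tray.
- jar: Small jar, diameter 28, height 40, in a far corner of the parts tray; not to be disturbed. Origin: centre of its underside.
- relay: Small yellow relay with a black foot, 27 by 27 by 32 high, in the other far corner of the parts tray; not to be disturbed. Origin: centre of its underside.

How it is judged (in metres and radians):
On the way, in this order (a step that is already met when the one before it is completed fails the run):
1. the capacitor and the heatsink both stand released in the side tray, the core still where it was (x of capacitor in the frame of side_tray between -0.055 and 0.055 m and y of capacitor in the frame of side_tray between -0.085 and 0.085 m and z of each of capacitor, heatsink in the frame of side_tray below 0.01 m and angle between each of capacitor, heatsink's own z axis and vertical below 0.15 rad and x of heatsink in the frame of side_tray between -0.055 and 0.055 m and y of heatsink in the frame of side_tray between -0.085 and 0.085 m and contact force between the fingers and capacitor below 0.1 N and contact force between the fingers and heatsink below 0.1 N and distance of core from where it was at the start of the episode below 0.015 m), for 0.2 s.
2. the core lies flat on the jig's base around the post, released, with both tall parts still in the side tray (horizontal distance between core and jig below 0.013 m and z of core in the frame of jig between 0.006 and 0.014 m and angle between core's own z axis and vertical below 0.12 rad and x of capacitor in the frame of side_tray between -0.055 and 0.055 m and y of capacitor in the frame of side_tray between -0.085 and 0.085 m and z of each of capacitor, heatsink in the frame of side_tray below 0.01 m and angle between each of capacitor, heatsink's own z axis and vertical below 0.15 rad and x of heatsink in the frame of side_tray between -0.055 and 0.055 m and y of heatsink in the frame of side_tray between -0.085 and 0.085 m and contact force between the fingers and core below 0.1 N), for 0.2 s.
At the end, for the whole second after the job is handed in: The core lies flat on the jig's base with the post through its hole (within 13 mm of centre), the capacitor and the heatsink each stand upright within 15 mm of where they started (any turn about the vertical), and all three are released and at rest (horizontal distance between core and jig below 0.013 m and z of core in the frame of jig between 0.006 and 0.014 m and angle between each of core, capacitor, heatsink's own z axis and vertical below 0.12 rad and distance of each of capacitor, heatsink from where it was at the start of the episode below 0.015 m and linear speed of each of core, capacitor, heatsink below 0.02 m/s and angular speed of each of core, capacitor, heatsink below 0.2 rad/s); the robot touches nothing.
It fails at once if the jar or the relay is shifted by more than 20 mm (distance of any of jar, relay from where it was at the start of the episode above 0.02 m).
It fails at once if the capacitor or the heatsink is tipped over (angle between any of capacitor, heatsink's own z axis and vertical above 0.6 rad).
It also fails if it takes over 123 s, if anything falls off the work surface, if the arm or the gripper's body presses on something with over 40 N, if the wrist force passes 120 N, or if a joint passes its speed limit or range.

## Working session

There is one attempt and no reset: what is moved stays moved. The work goes in short steps, Python scripts to look and compute and a shell command to move; the robot and the scene stay as the last step left them, time stands still between calls to the robot, and variables do not carry over. Pictures are saved under pics/ and viewed, at most 14 in all, crops included, and the job is handed in when it is done.

```bash
mkdir -p pics; ls; python3 - <<'E'
from plant import manip, vision
import cv2,numpy as np
for n in ("scene","top"):
    d=vision.get_image(n); cv2.imwrite(f"pics/{n}0.png",d["color"]); np.save(f"pics/{n}0.npy",d,allow_pickle=True)
    print(n,d["vertical_fov"],d["cx"],d["cy"],np.round(d["cam_to_world"],3).tolist(),[k for k in d])
print(manip.pinch_z, manip.state())
E
```

```text
pics
scene 51.898975131926555 320.3688715022706 240.4833718160147 [[0.317, -0.601, 0.734, 1240.282], [0.949, 0.194, -0.251, -218.304], [0.009, 0.775, 0.632, 635.968], [0.0, 0.0, 0.0, 1.0]] ['color', 'depth', 'vertical_fov', 'cx', 'cy', 'cam_to_world']
top 57.79692995075924 317.2941849237367 243.94012547360975 [[-0.01, 0.995, -0.099, 443.326], [-1.0, -0.01, 0.002, 5.599], [0.001, 0.099, 0.995, 1012.089], [0.0, 0.0, 0.0, 1.0]] ['color', 'depth', 'vertical_fov', 'cx', 'cy', 'cam_to_world']
18.700000000000003 {'t': 0.1, 'joint_positions': array([-1.36619359,  0.33386496,  0.03986769,  1.46620503, -0.01340059,
        1.34329113, -0.05851782]), 'joint_velocities': array([ 0.00103963, -0.00225956, -0.00095633, -0.00214178,  0.0007073 ,
        0.00165007, -0.00058265]), 'tau': array([ 4.49336934e-03, -6.57814765e+01,  1.34049151e+00, -4.04702747e+01,
       -5.95194334e-02,  4.10803221e-02,  6.28321936e-05]), 'tcp_pos': array([194.34019479, 619.81267908, 221.72129239]), 'tool_rot': array([-4.75403733e-01, -3.10528208e+00,  2.35138010e-03]), 'wrist_force': array([-0.11916796, -0.16295495, -1.06749742]), 'ft_torque': array([-0.02781698, -0.02257347, -0.00590728]), 'gripper_force': 0.0, 'opening': 86.99474553765091}
```

View pics/top0.png

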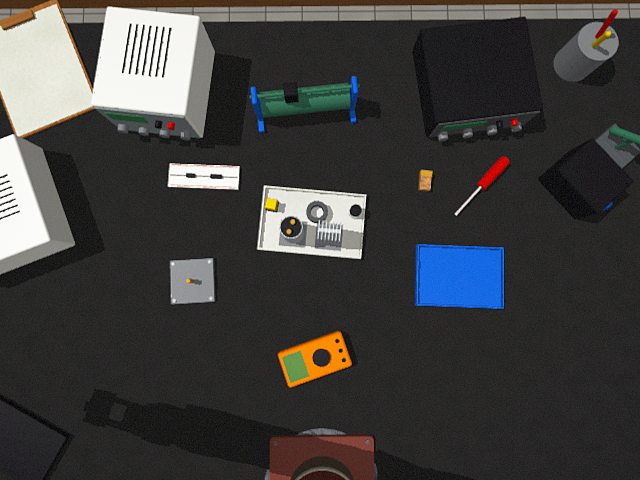

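View pics/scene0.png

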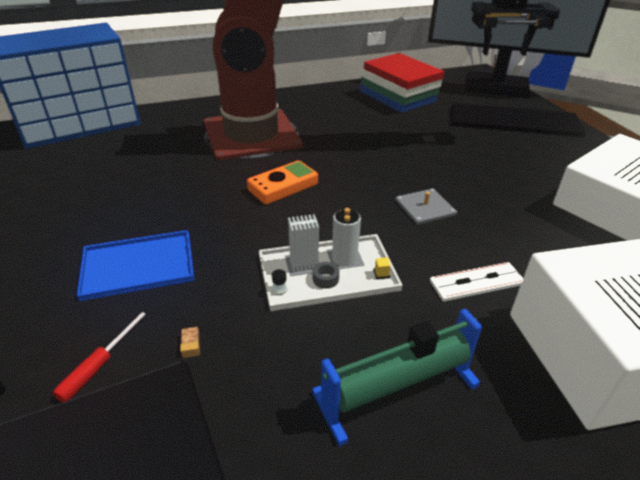

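The top view shows the jig at about (192,281) on the robot's left (+y) and the side tray at about (460,276) on the right. In the parts tray are the capacitor (291,227), heatsink (328,235), core (317,212), relay (271,205) and jar (356,211). I'll measure next, with depth and enlarged crops.

```bash
cat > h.py <<'E'
import cv2,numpy as np
from plant import manip,vision
def grab(n,f=None):
    d=vision.get_image(n)
    return d
def cloud(d):
    h,w=d["depth"].shape; f=h/2/np.tan(np.radians(d["vertical_fov"])/2)
    u,v=np.meshgrid(np.arange(w),np.arange(h)); z=d["depth"].astype(float)
    P=np.stack([(u-d["cx"])/f*z,-(v-d["cy"])/f*z,-z],-1)
    M=np.array(d["cam_to_world"]); return P@M[:3,:3].T+M[:3,3]
def rect(P,m):
    r=cv2.minAreaRect(P[m][:,:2].astype(np.float32)); return np.round(r[0],1),np.round(r[1],1),round(r[2],1),m.sum()
def crop(d,x0,y0,x1,y1,s,name):
    cv2.imwrite(name,cv2.resize(d["color"][y0:y1,x0:x1],None,fx=s,fy=s,interpolation=cv2.INTER_CUBIC))
E
python3 - <<'E'
from h import *
d=np.load("pics/top0.npy",allow_pickle=True).item(); P=cloud(d); c=d["color"].astype(int)
crop(d,240,170,400,280,5,"pics/c0.png")
Z=P[...,2]; v,u=np.mgrid[:480,:640]
def box(a,b,e,f): return (u>=a)&(u<=e)&(v>=b)&(v<=f)
blue=(c[...,0]>c[...,2]+80)&box(400,230,520,320); print("blue",rect(P,blue),np.percentile(Z[blue],[5,50,95]))
j=box(160,250,225,315)&(Z>5)&(Z<16); print("jig",rect(P,j)); j=box(160,250,225,315)&(Z>28)&(Z<50); print("post",rect(P,j),P[j].mean(0) if j.any() else 0)
t=box(250,180,372,262)
print("table",np.median(Z[box(230,290,270,320)]))
j=t&(Z>9.5)&(Z<18); print("rim",rect(P,j))
for lo,hi in((20,26),(30,38),(38,44),(90,103),(103,115)):
    m=(t&(Z>lo)&(Z<hi)).astype(np.uint8); n,l,s,_=cv2.connectedComponentsWithStats(m)
    for i in range(1,n):
        if s[i,4]>12: print(lo,hi,s[i][:4],rect(P,l==i),np.round(P[l==i].mean(0),1))
E
```

```text
blue (array([ 471.9, -211.5]), array([430.6, 142.2]), 87.0, np.int64(5462)) [ 1.4930663   4.86549944 14.21864383]
jig (array([457. , 292.7]), array([140.3, 145.2]), 87.8, np.int64(1882))
post (array([462.7, 291.1]), array([8.7, 7.7]), 49.6, np.int64(22)) [462.65724824 291.08926333  37.95084858]
table 0.5798019866285813
rim (array([596.8,  15.5]), array([240.1, 151. ]), 84.1, np.int64(740))
30 38 [265 197  12  13] (array([636.2, 108.5]), array([24. , 24.3]), 77.5, np.int64(98)) [635.9 108.6  35.8]
38 44 [350 204  11  12] (array([617.7, -81.4]), array([25.9, 21.8]), 14.4, np.int64(53)) [617.5 -83.1  42.7]
103 115 [280 215  23  23] (array([572.5,  58.7]), array([46.4, 47.2]), 89.9, np.int64(384)) [571.8  59.2 106.1]
103 115 [318 221  23  20] (array([562.1, -21.2]), array([46.3, 40.6]), 89.4, np.int64(139)) [563.3 -22.  105.1]
```

View pics/c0.png

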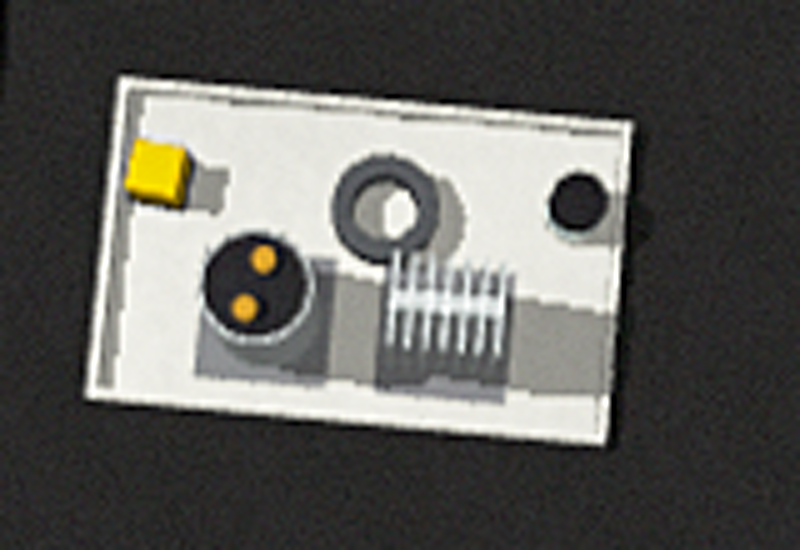

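The crop shows the relay (157,173), core (387,207), jar (580,202), capacitor top (257,287) with its terminals at (264,258) and (245,306), and the heatsink top (450,303). Its fins are turned only slightly from the tray.

```bash
python3 - <<'E'
from h import *
d=np.load("pics/top0.npy",allow_pickle=True).item(); P=cloud(d); c=d["color"].astype(int)
Z=P[...,2]; v,u=np.mgrid[:480,:640]
def box(a,b,e,f): return (u>=a)&(u<=e)&(v>=b)&(v<=f)
def big(m):
    n,l,s,_=cv2.connectedComponentsWithStats(m.astype(np.uint8)); return l==1+np.argmax(s[1:,4])
b=big((c[...,0]>c[...,2]+80)&box(410,238,510,312)&(Z>9)&(Z<18)); print("side rim",rect(P,b))
b=big((c[...,0]>c[...,2]+80)&box(410,238,510,312)); q=b&(np.abs(P[...,0]-470)<90); print("side",rect(P,q))
j=big(box(165,255,220,308)&(c.min(-1)>90)); j&=(Z<16)&(Z>7);print("jig",rect(P,j),P[j].mean(0))
h=big(box(317,217,345,246)&(Z>98)&(Z<110)); print("hs",rect(P,h),P[h].mean(0))
k=big(box(300,195,332,225)&(Z>25)&(Z<32)); print("core",rect(P,k),cv2.fitEllipse(P[k][:,:2].astype(np.float32)),np.median(Z[k]))
s=np.load("pics/scene0.npy",allow_pickle=True).item(); Q=cloud(s); Zs=Q[...,2];
k=(Zs>24)&(Zs<31)&(u>308)&(u<342)&(v>258)&(v<290); print("core s",rect(Q,k))
k=(Zs>35)&(Zs<43)&(u>415)&(u<440)&(v>180)&(v<210); print("post s",rect(Q,k))
k=(Zs>94)&(Zs<109)&(u>285)&(u<325)&(v>205)&(v<245); print("hs s",rect(Q,k))
k=(Zs>98)&(Zs<106)&(u>330)&(u<365)&(v>200)&(v<235); print("cap s",rect(Q,k))
from scipy.spatial.transform import Rotation as R
print(R.from_rotvec(manip.state()["tool_rot"]).as_matrix().round(3))
E
```

```text
side rim (array([ 466.2, -346. ]), array([154.2, 139.8]), 87.1, np.int64(335))
side (array([ 471.9, -211.5]), array([430.6, 142.2]), 87.0, np.int64(5462))
jig (array([462.3, 292.6]), array([99. , 99.6]), 2.9, np.int64(1728)) [461.89676587 292.82150512  10.64810626]
hs (array([563.8, -21.3]), array([47.9, 40.1]), 84.5, np.int64(224)) [563.58084868 -21.58575512 104.46715043]
core (array([618.5,   4.3]), array([48.5, 47.9]), 57.8, np.int64(218)) ((618.4286499023438, 4.347317218780518), (42.1883659362793, 42.43535614013672), 170.84205627441406) 28.54720862160997
core s (array([613.8,   5.5]), array([48.8, 59.8]), 83.7, np.int64(311))
post s (array([462.3, 292.7]), array([ 8.2, 10.2]), 75.2, np.int64(13))
hs s (array([563.3, -20.1]), array([48.8, 44.2]), 83.1, np.int64(358))
cap s (array([572.7,  59.5]), array([49.2, 48.2]), 55.1, np.int64(347))
[[-0.954  0.299 -0.   ]
 [ 0.299  0.954 -0.001]
 [-0.    -0.001 -1.   ]]
```

Measured positions (mm):

| Part | x | y | Notes |
|---|---|---|---|
| Capacitor | 572 | 59.5 | |
| Heatsink | 563.7 | -21 | yaw about -5.7° |
| Core | 618.4 | 4.3 | |
| Jig post | 462.5 | 292 | |
| Side tray | 466 | -324 | yaw about -3° |

First I'll move above the capacitor with the gripper set to close along the tray's x.

```bash
python3 -m jog '{"increments":[[1,[1.57,-2.335,0],[0,0,-3.26]],[1,[1.57,-2.335,0],[0,0,-3.26]],[1,[1.57,-2.335,0],[0,0,-3.26]],[1,[1.57,-2.335,0],[0,0,-3.26]],[1,[1.57,-2.335,0],[0,0,-3.26]],[1,[1.57,-2.335,0],[0,0,-3.26]],[1,[1.57,-2.335,0],[0,0,-3.26]],[1,[1.57,-2.335,0],[0,0,-3.26]]]}'
python3 -m jog '{"increments":[[1,[1.57,-2.335,0],[0,0,-3.26]],[1,[1.57,-2.335,0],[0,0,-3.26]],[1,[1.57,-2.335,0],[0,0,-3.26]],[1,[1.57,-2.335,0],[0,0,-3.26]],[1,[1.57,-2.335,0],[0,0,-3.26]],[1,[1.57,-2.335,0],[0,0,-3.26]],[1,[1.57,-2.335,0],[0,0,-3.26]],[1,[1.57,-2.335,0],[0,0,-3.26]]]}'
python3 -m jog '{"increments":[[1,[1.57,-2.335,0],[0,0,-3.26]],[1,[1.57,-2.335,0],[0,0,-3.26]],[1,[1.57,-2.335,0],[0,0,-3.26]],[1,[1.57,-2.335,0],[0,0,-3.26]],[1,[1.57,-2.335,0],[0,0,-3.26]],[1,[1.57,-2.335,0],[0,0,-3.26]],[1,[1.57,-2.335,0],[0,0,-3.26]],[1,[1.57,-2.335,0],[0,0,-3.26]]]}'
python3 -m jog '{"increments":[[1,[0,0,0],[0,0,0]],[1,[0,0,0],[0,0,0]],[1,[0,0,0],[0,0,0]],[1,[0,0,0],[0,0,0]],[1,[0,0,0],[0,0,0]],[1,[0,0,0],[0,0,0]],[1,[0,0,0],[0,0,0]],[1,[0,0,0],[0,0,0]]]}'
cat >> h.py <<'E'
from scipy.spatial.transform import Rotation as R
def st():
    s=manip.state(); M=R.from_rotvec(s["tool_rot"]).as_matrix()
    print("t",round(s["t"],2),"tcp",s["tcp_pos"].round(1),"yaw(toolY)",np.degrees(np.arctan2(M[1,1],M[0,1])).round(2),"tilt",M[:2,2].round(3),"F",s["wrist_force"].round(1),"open",round(s["opening"],1),"g",round(s["gripper_force"],1),"q",s["joint_positions"].round(2))
E
python3 -c "from h import *; st()"
```

```text
t: 0.77
tcp_pos: [320.6, 431.9, 222.2]
tool_rot: [-1.168, -2.916, 0.001]
wrist_force: [0.5, -0.4, 0.2]
opening: 87.1
gripper_force: 0.0
t: 1.43
tcp_pos: [446.4, 244.5, 222.5]
tool_rot: [-1.798, -2.576, 0.0]
wrist_force: [-0.2, -0.2, 0.6]
opening: 87.5
gripper_force: 0.0
t: 2.1
tcp_pos: [571.7, 57.7, 222.6]
tool_rot: [-2.333, -2.104, -0.0]
wrist_force: [-0.0, 0.8, -0.1]
opening: 87.4
gripper_force: 0.0
t: 2.77
tcp_pos: [571.1, 60.2, 222.6]
tool_rot: [-2.327, -2.11, -0.0]
wrist_force: [-0.9, -0.4, -0.6]
opening: 87.0
gripper_force: 0.0
t 2.77 tcp [571.1  60.2 222.6] yaw(toolY) -5.61 tilt [0. 0.] F [-0.9 -0.4 -0.6] open 87.0 g 0.0 q [-0.72  0.2   0.62  1.68 -0.12  1.3  -0.17]
```

```bash
python3 -m jog '{"increments":[[1,[0.08,-0.06,-2],[0,0,0]],[1,[0,0,-2],[0,0,0]],[1,[0,0,-2],[0,0,0]],[1,[0,0,-2],[0,0,0]],[1,[0,0,-2],[0,0,0]],[1,[0,0,-2],[0,0,0]],[1,[0,0,-2],[0,0,0]],[1,[0,0,-2],[0,0,0]]]}'
python3 -m jog '{"increments":[[1,[0,0,0],[0,0,0]],[1,[0,0,0],[0,0,0]],[0,[0,0,0],[0,0,0]],[0,[0,0,0],[0,0,0]],[0,[0,0,0],[0,0,0]],[0,[0,0,0],[0,0,0]],[0,[0,0,0],[0,0,0]],[0,[0,0,0],[0,0,0]]]}'
python3 -m jog '{"increments":[[0,[0,0,0],[0,0,0]],[0,[0,0,0],[0,0,0]],[0,[0,0,0],[0,0,0]],[0,[0,0,0],[0,0,0]],[0,[0,0,0],[0,0,0]],[0,[0,0,0],[0,0,0]],[0,[0,0,0],[0,0,0]],[0,[0,0,0],[0,0,0]]]}'
python3 -c "from h import *; st()"
```

```text
t: 3.43
tcp_pos: [572.0, 59.4, 61.7]
tool_rot: [2.328, 2.11, 0.0]
wrist_force: [1.0, 0.4, -0.3]
opening: 87.1
gripper_force: 0.0
t: 4.1
tcp_pos: [572.2, 59.3, 62.9]
tool_rot: [2.328, 2.109, 0.001]
wrist_force: [0.1, 0.6, 0.1]
opening: 55.1
gripper_force: 0.0
t: 4.77
tcp_pos: [572.0, 59.2, 62.6]
tool_rot: [-2.328, -2.109, -0.0]
wrist_force: [-2.1, 0.5, 4.8]
opening: 49.4
gripper_force: 29.9
t 4.77 tcp [572.   59.2  62.6] yaw(toolY) -5.65 tilt [-0.  0.] F [-2.1  0.5  4.8] open 49.4 g 29.9 q [-0.66  0.36  0.58  1.85 -0.23  1.   -0.08]
```

```bash
python3 -m jog '{"increments":[[0,[0,0,0.8],[0,0,0]],[0,[0,0,1.6],[0,0,0]],[0,[0,0,2],[0,0,0]],[0,[0,0,2],[0,0,0]],[0,[0,0,2],[0,0,0]],[0,[0,0,2],[0,0,0]],[0,[0,0,1.6],[0,0,0]],[0,[0,0,1],[0,0,0]]]}'
python3 -m jog '{"increments":[[0,[-0.2,-0.8,0],[0,0,0]],[0,[-0.3,-1.2,0],[0,0,0]],[0,[-0.4,-1.6,0],[0,0,0]],[0,[-0.5,-2,0],[0,0,0]],[0,[-0.5,-2,0],[0,0,0]],[0,[-0.5,-2,0],[0,0,0]],[0,[-0.5,-2,0],[0,0,0]],[0,[-0.5,-2,0],[0,0,0]]]}'
python3 -m jog '{"increments":[[0,[-0.5,-2,0],[0,0,0]],[0,[-0.5,-2,0],[0,0,0]],[0,[-0.5,-2,0],[0,0,0]],[0,[-0.5,-2,0],[0,0,0]],[0,[-0.5,-2,0],[0,0,0]],[0,[-0.5,-2,0],[0,0,0]],[0,[-0.5,-2,0],[0,0,0]],[0,[-0.5,-2,0],[0,0,0]]]}'
python3 -m jog '{"increments":[[0,[-0.5,-2,0],[0,0,0]],[0,[-0.5,-2,0],[0,0,0]],[0,[-0.5,-2,0],[0,0,0]],[0,[-0.5,-2,0],[0,0,0]],[0,[-0.5,-2,0],[0,0,0]],[0,[-0.4,-1.6,0],[0,0,0]],[0,[-0.3,-1.2,0],[0,0,0]],[0,[-0.2,-0.4,0],[0,0,0]]]}'
python3 -m jog '{"increments":[[0,[0,0,0],[0,0,0]],[0,[0,0,0],[0,0,0]],[0,[0,0,0],[0,0,0]],[0,[0,0,0],[0,0,0]],[0,[0,0,0],[0,0,0]],[0,[0,0,0],[0,0,0]],[0,[0,0,0],[0,0,0]],[0,[0,0,0],[0,0,0]]]}'
python3 - <<'E'
from h import *
st(); d=grab("scene"); crop(d,0,100,300,320,2.6,"pics/s1.png")
t=grab("top"); crop(t,380,200,540,320,5,"pics/t1.png")
E
```

```text
t: 5.43
tcp_pos: [572.5, 59.0, 194.5]
tool_rot: [2.328, 2.108, 0.002]
wrist_force: [0.4, 0.1, -3.5]
opening: 49.7
gripper_force: 29.9
t: 6.1
tcp_pos: [536.2, -79.8, 191.3]
tool_rot: [-2.329, -2.106, 0.003]
wrist_force: [0.7, 0.2, -2.7]
opening: 49.3
gripper_force: 29.9
t: 6.77
tcp_pos: [495.6, -239.2, 191.4]
tool_rot: [-2.329, -2.106, 0.002]
wrist_force: [0.5, -0.7, -3.2]
opening: 49.6
gripper_force: 29.9
t: 7.43
tcp_pos: [460.7, -372.0, 191.5]
tool_rot: [-2.332, -2.103, 0.003]
wrist_force: [-0.1, 0.0, -2.8]
opening: 49.3
gripper_force: 29.9
t: 8.1
tcp_pos: [464.2, -368.6, 192.6]
tool_rot: [2.328, 2.11, 0.0]
wrist_force: [-0.7, -0.0, -2.5]
opening: 49.8
gripper_force: 29.9
t 8.1 tcp [ 464.2 -368.6  192.6] yaw(toolY) -5.63 tilt [0. 0.] F [-0.7 -0.  -2.5] open 49.8 g 29.9 q [-0.11  0.31  0.87  1.68 -0.24  1.26  0.71]
```

View pics/s1.png

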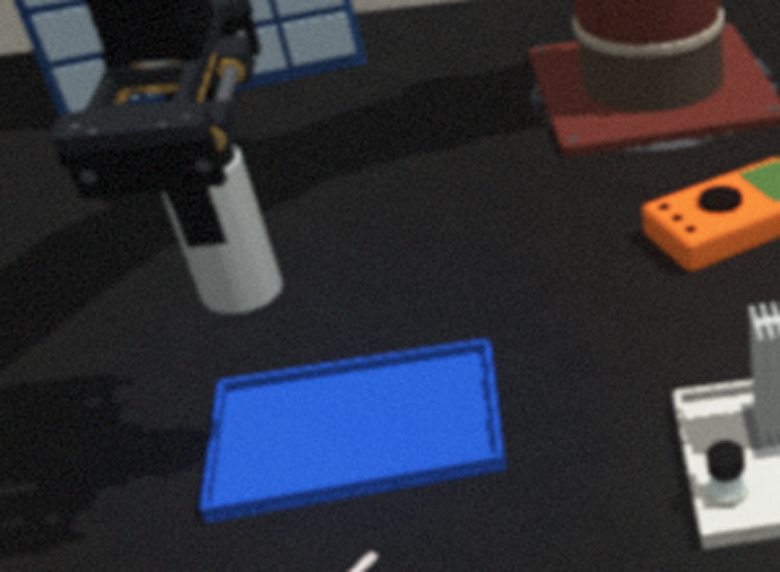

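The scene crop shows the capacitor hanging straight in the fingers above the side tray, whose outer corners are at crop (220,380), (488,340), (503,465) and (203,518). I'll check the tray's centre with this view before lowering.

```bash
python3 - <<'E'
from h import *
d=np.load("pics/scene0.npy",allow_pickle=True).item(); M=np.array(d["cam_to_world"]); f=240/np.tan(np.radians(d["vertical_fov"])/2)
def ray(d,p,z):
    M=np.array(d["cam_to_world"]); f=240/np.tan(np.radians(d["vertical_fov"])/2)
    r=M[:3,:3]@np.array([(p[0]-d["cx"])/f,-(p[1]-d["cy"])/f,-1]); return M[:3,3]+r*(z-M[2,3])/r[2]
C=np.array([ray(d,(x/2.6,y/2.6+100),14) for x,y in((220,380),(488,340),(503,465),(203,510))]); print(C.round(0),C.mean(0))
t=np.load("pics/top0.npy",allow_pickle=True).item(); c=t["color"].astype(int)
m=(c[...,0]>c[...,2]+80); m[:230]=0; m[:,:400]=0; m[320:]=0; m[:,520:]=0
n,l,s,_=cv2.connectedComponentsWithStats(m.astype(np.uint8)); i=1+np.argmax(s[1:,4])
v,u=np.nonzero(l==i); b=cv2.boxPoints(cv2.minAreaRect(np.stack([u,v],1).astype(np.float32))); C=np.array([ray(t,p,12) for p in b]); print(C.round(0),C.mean(0))
E
```

```text
[[ 393. -416.   14.]
 [ 405. -219.   14.]
 [ 552. -226.   14.]
 [ 534. -422.   14.]] [ 471.27613785 -320.70458977   14.        ]
[[ 401. -215.   12.]
 [ 542. -225.   12.]
 [ 532. -431.   12.]
 [ 391. -418.   12.]] [ 466.43170157 -322.1634062    12.        ]
```

```bash
python3 -m jog '{"increments":[[0,[0,0.1,-1],[0,0,0]],[0,[0,0,-1.6],[0,0,0]],[0,[0,0,-2],[0,0,0]],[0,[0,0,-2],[0,0,0]],[0,[0,0,-2],[0,0,0]],[0,[0,0,-1.6],[0,0,0]],[0,[0,0,-1],[0,0,0]],[0,[0,0,-0.6],[0,0,0]]]}'
python3 -m jog '{"increments":[[0,[0,0,-0.4],[0,0,0]],[0,[0,0,-0.3],[0,0,0]],[0,[0,0,-0.2],[0,0,0]],[0,[0,0,-0.2],[0,0,0]],[0,[0,0,0],[0,0,0]],[0,[0,0,0],[0,0,0]],[0,[0,0,0],[0,0,0]],[0,[0,0,0],[0,0,0]]]}'
python3 -m jog '{"increments":[[1,[0,0,0],[0,0,0]],[1,[0,0,0],[0,0,0]],[1,[0,0,0],[0,0,0]],[1,[0,0,0],[0,0,0]],[1,[0,0,0],[0,0,0]],[1,[0,0,0],[0,0,0]],[1,[0,0,0],[0,0,0]],[1,[0,0,0],[0,0,0]]]}'
python3 -m jog '{"increments":[[1,[0,0,0.5],[0,0,0]],[1,[0,0,1],[0,0,0]],[1,[0,0,2],[0,0,0]],[1,[0,0,2.5],[0,0,0]],[1,[0,0,2.5],[0,0,0]],[1,[0,0,2.5],[0,0,0]],[1,[0,0,2],[0,0,0]],[1,[0,0,2],[0,0,0]]]}'
python3 -c "from h import *; st()"
```

```text
t: 8.87
tcp_pos: [463.3, -367.3, 72.8]
tool_rot: [-2.327, -2.108, 0.001]
wrist_force: [-0.4, -0.0, -2.1]
opening: 49.8
gripper_force: 29.9
t: 9.53
tcp_pos: [464.2, -367.9, 63.9]
tool_rot: [2.328, 2.109, 0.0]
wrist_force: [-0.1, -0.3, -2.6]
opening: 49.8
gripper_force: 29.9
t: 10.2
tcp_pos: [464.1, -367.8, 63.6]
tool_rot: [-2.328, -2.109, -0.0]
wrist_force: [-0.2, 0.5, 0.7]
opening: 85.9
gripper_force: 0.0
t: 10.87
tcp_pos: [464.0, -368.1, 216.0]
tool_rot: [2.328, 2.108, 0.001]
wrist_force: [1.2, 0.1, 0.7]
opening: 86.6
gripper_force: 0.0
t 10.87 tcp [ 464.  -368.1  216. ] yaw(toolY) -5.68 tilt [ 0.001 -0.001] F [1.2 0.1 0.7] open 86.6 g 0.0 q [-0.12  0.29  0.88  1.66 -0.23  1.3   0.7 ]
```

```bash
python3 -m jog '{"increments":[[1,[0.62,2.166,0],[0,0,0]],[1,[0.62,2.166,0],[0,0,0]],[1,[0.62,2.166,0],[0,0,0]],[1,[0.62,2.166,0],[0,0,0]],[1,[0.62,2.166,0],[0,0,0]],[1,[0.62,2.166,0],[0,0,0]],[1,[0.62,2.166,0],[0,0,0]],[1,[0.62,2.166,0],[0,0,0]]]}'
python3 -m jog '{"increments":[[1,[0.62,2.166,0],[0,0,0]],[1,[0.62,2.166,0],[0,0,0]],[1,[0.62,2.166,0],[0,0,0]],[1,[0.62,2.166,0],[0,0,0]],[1,[0.62,2.166,0],[0,0,0]],[1,[0.62,2.166,0],[0,0,0]],[1,[0.62,2.166,0],[0,0,0]],[1,[0.62,2.166,0],[0,0,0]]]}'
python3 -m jog '{"increments":[[1,[0,0,0],[0,0,0]],[1,[0,0,0],[0,0,0]],[1,[0,0,0],[0,0,0]],[1,[0,0,0],[0,0,0]],[1,[0,0,0],[0,0,0]],[1,[0,0,0],[0,0,0]],[1,[0,0,0],[0,0,0]],[1,[0,0,0],[0,0,0]]]}'
python3 - <<'E'
from h import *
st(); d=grab("scene"); crop(d,60,160,420,320,2.2,"pics/s2.png")
E
```

```text
t: 11.53
tcp_pos: [513.8, -193.8, 214.6]
tool_rot: [2.328, 2.108, 0.001]
wrist_force: [0.7, 0.0, 0.1]
opening: 87.0
gripper_force: 0.0
t: 12.2
tcp_pos: [563.5, -20.5, 214.7]
tool_rot: [2.328, 2.108, 0.001]
wrist_force: [1.1, 1.0, 0.2]
opening: 87.1
gripper_force: 0.0
t: 12.87
tcp_pos: [563.2, -21.6, 213.6]
tool_rot: [-2.329, -2.109, -0.0]
wrist_force: [0.3, -0.4, -0.5]
opening: 86.9
gripper_force: 0.0
t 12.87 tcp [563.2 -21.6 213.6] yaw(toolY) -5.68 tilt [0. 0.] F [ 0.3 -0.4 -0.5] open 86.9 g 0.0 q [-0.64  0.18  0.68  1.72 -0.12  1.28 -0.03]
```

View pics/s2.png

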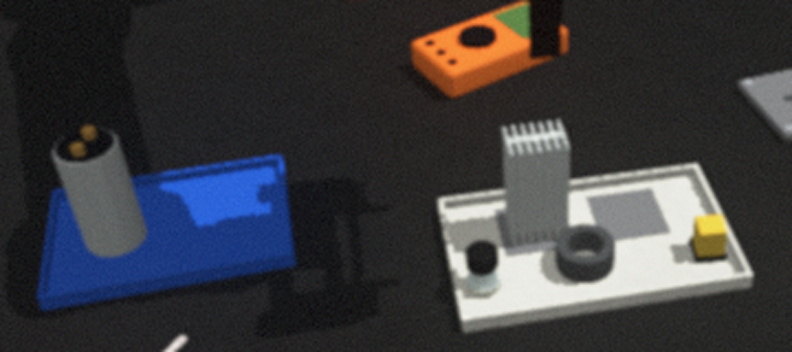

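The capacitor stands upright in the side tray with its foot at crop (115,240). The rest is undisturbed, so the heatsink is next.

```bash
python3 -m jog '{"increments":[[1,[0.05,0.03,-1.5],[0,0,0]],[1,[0,0,-2],[0,0,0]],[1,[0,0,-2],[0,0,0]],[1,[0,0,-2],[0,0,0]],[1,[0,0,-2],[0,0,0]],[1,[0,0,-2],[0,0,0]],[1,[0,0,-2],[0,0,0]],[1,[0,0,-1.6],[0,0,0]]]}'
python3 -m jog '{"increments":[[1,[0,0,0],[0,0,0]],[1,[0,0,0],[0,0,0]],[0,[0,0,0],[0,0,0]],[0,[0,0,0],[0,0,0]],[0,[0,0,0],[0,0,0]],[0,[0,0,0],[0,0,0]],[0,[0,0,0],[0,0,0]],[0,[0,0,0],[0,0,0]]]}'
python3 -m jog '{"increments":[[0,[0,0,0],[0,0,0]],[0,[0,0,0],[0,0,0]],[0,[0,0,0],[0,0,0]],[0,[0,0,0],[0,0,0]],[0,[0,0,0],[0,0,0]],[0,[0,0,0],[0,0,0]],[0,[0,0,0],[0,0,0]],[0,[0,0,0],[0,0,0]]]}'
python3 -c "from h import *; st()"
```

```text
t: 13.58
tcp_pos: [563.2, -21.0, 61.1]
tool_rot: [-2.328, -2.109, 0.001]
wrist_force: [-0.6, 0.5, 0.7]
opening: 87.1
gripper_force: 0.0
t: 14.25
tcp_pos: [563.9, -20.9, 62.9]
tool_rot: [2.328, 2.109, 0.001]
wrist_force: [-0.0, 0.0, -0.2]
opening: 55.1
gripper_force: 0.0
t: 14.92
tcp_pos: [563.7, -20.9, 62.5]
tool_rot: [-2.328, -2.109, 0.0]
wrist_force: [-0.4, 0.0, 0.5]
opening: 39.8
gripper_force: 30.0
t 14.92 tcp [563.7 -20.9  62.5] yaw(toolY) -5.64 tilt [-0.  0.] F [-0.4  0.   0.5] open 39.8 g 30.0 q [-0.58  0.35  0.64  1.88 -0.25  0.99  0.07]
```

```bash
python3 -m jog '{"increments":[[0,[0,0,0.8],[0,0,0]],[0,[0,0,1.6],[0,0,0]],[0,[0,0,2],[0,0,0]],[0,[0,0,2],[0,0,0]],[0,[0,0,2],[0,0,0]],[0,[0,0,2],[0,0,0]],[0,[0,0,1.6],[0,0,0]],[0,[0,0,1],[0,0,0]]]}'
python3 -m jog '{"increments":[[0,[-0.2,-0.6,0],[0,0,0]],[0,[-0.4,-1.1,0],[0,0,0]],[0,[-0.6,-1.6,0],[0,0,0]],[0,[-0.71,-1.9,0],[0,0,0]],[0,[-0.71,-1.9,0],[0,0,0]],[0,[-0.71,-1.9,0],[0,0,0]],[0,[-0.71,-1.9,0],[0,0,0]],[0,[-0.71,-1.9,0],[0,0,0]]]}'
python3 -m jog '{"increments":[[0,[-0.71,-1.9,0],[0,0,0]],[0,[-0.71,-1.9,0],[0,0,0]],[0,[-0.71,-1.9,0],[0,0,0]],[0,[-0.71,-1.9,0],[0,0,0]],[0,[-0.71,-1.9,0],[0,0,0]],[0,[-0.6,-1.6,0],[0,0,0]],[0,[-0.4,-1.1,0],[0,0,0]],[0,[-0.2,-0.6,0],[0,0,0]]]}'
python3 -m jog '{"increments":[[0,[0,0,0],[0,0,0]],[0,[0,0,0],[0,0,0]],[0,[0,0,0],[0,0,0]],[0,[0,0,0],[0,0,0]],[0,[0,0,-0.6],[0,0,0]],[0,[0,0,-1.4],[0,0,0]],[0,[0,0,-2],[0,0,0]],[0,[0,0,-2],[0,0,0]]]}'
python3 -m jog '{"increments":[[0,[0,0,-2],[0,0,0]],[0,[0,0,-1.8],[0,0,0]],[0,[0,0,-1.4],[0,0,0]],[0,[0,0,-0.8],[0,0,0]],[0,[0,0,-0.5],[0,0,0]],[0,[0,0,-0.3],[0,0,0]],[0,[0,0,-0.1],[0,0,0]],[0,[0,0,0],[0,0,0]]]}'
python3 -c "from h import *; st()"
```

```text
t: 15.58
tcp_pos: [564.2, -21.2, 194.7]
tool_rot: [2.328, 2.108, 0.003]
wrist_force: [0.1, 0.3, -3.3]
opening: 40.1
gripper_force: 30.0
t: 16.25
tcp_pos: [514.0, -151.6, 191.3]
tool_rot: [-2.329, -2.106, 0.003]
wrist_force: [-0.2, 0.4, -2.2]
opening: 40.0
gripper_force: 30.0
t: 16.92
tcp_pos: [465.7, -280.0, 191.5]
tool_rot: [-2.332, -2.104, 0.003]
wrist_force: [-0.9, 1.0, -2.4]
opening: 39.8
gripper_force: 30.0
t: 17.58
tcp_pos: [469.3, -276.4, 131.8]
tool_rot: [2.326, 2.11, 0.001]
wrist_force: [0.4, -0.1, -3.5]
opening: 39.6
gripper_force: 30.0
t: 18.25
tcp_pos: [469.1, -277.1, 63.9]
tool_rot: [2.328, 2.109, 0.0]
wrist_force: [0.1, -0.1, -3.2]
opening: 39.9
gripper_force: 30.0
t 18.25 tcp [ 469.1 -277.1   63.9] yaw(toolY) -5.64 tilt [ 0.001 -0.   ] F [ 0.1 -0.1 -3.2] open 39.9 g 30.0 q [-0.23  0.34  0.8   1.93 -0.29  0.99  0.61]
```

```bash
python3 -m jog '{"increments":[[1,[0,0,0],[0,0,0]],[1,[0,0,0],[0,0,0]],[1,[0,0,0],[0,0,0]],[1,[0,0,0],[0,0,0]],[1,[0,0,0],[0,0,0]],[1,[0,0,0],[0,0,0]],[1,[0,0,0],[0,0,0]],[1,[0,0,0],[0,0,0]]]}'
python3 -m jog '{"increments":[[1,[0,0,0.5],[0,0,0]],[1,[0,0,1],[0,0,0]],[1,[0,0,2],[0,0,0]],[1,[0,0,2.5],[0,0,0]],[1,[0,0,2.5],[0,0,0]],[1,[0,0,2.5],[0,0,0]],[1,[0,0,2],[0,0,0]],[1,[0,0,2],[0,0,0]]]}'
python3 -m jog '{"increments":[[1,[0.622,1.172,0],[0,0,3.75]],[1,[0.622,1.172,0],[0,0,3.75]],[1,[0.622,1.172,0],[0,0,3.75]],[1,[0.622,1.172,0],[0,0,3.75]],[1,[0.622,1.172,0],[0,0,3.75]],[1,[0.622,1.172,0],[0,0,3.75]],[1,[0.622,1.172,0],[0,0,3.75]],[1,[0.622,1.172,0],[0,0,3.75]]]}'
python3 -m jog '{"increments":[[1,[0.622,1.172,0],[0,0,3.75]],[1,[0.622,1.172,0],[0,0,3.75]],[1,[0.622,1.172,0],[0,0,3.75]],[1,[0.622,1.172,0],[0,0,3.75]],[1,[0.622,1.172,0],[0,0,3.75]],[1,[0.622,1.172,0],[0,0,3.75]],[1,[0.622,1.172,0],[0,0,3.75]],[1,[0.622,1.172,0],[0,0,3.75]]]}'
python3 -m jog '{"increments":[[1,[0.622,1.172,0],[0,0,3.75]],[1,[0.622,1.172,0],[0,0,3.75]],[1,[0.622,1.172,0],[0,0,3.75]],[1,[0.622,1.172,0],[0,0,3.75]],[1,[0.622,1.172,0],[0,0,3.75]],[1,[0.622,1.172,0],[0,0,3.75]],[1,[0.622,1.172,0],[0,0,3.75]],[1,[0.622,1.172,0],[0,0,3.75]]]}'
python3 -m jog '{"increments":[[1,[0,0,0],[0,0,0]],[1,[0,0,0],[0,0,0]],[1,[0,0,0],[0,0,0]],[1,[0,0,0],[0,0,0]],[1,[0,0,-2],[0,0,0]],[1,[0,0,-2],[0,0,0]],[1,[0,0,-2],[0,0,0]],[1,[0,0,-2],[0,0,0]]]}'
python3 - <<'E'
from h import *
st(); d=grab("scene"); crop(d,60,140,420,320,2.2,"pics/s3.png")
E
```

```text
t: 18.92
tcp_pos: [468.7, -276.9, 63.6]
tool_rot: [-2.328, -2.109, 0.0]
wrist_force: [0.5, 0.2, 0.2]
opening: 83.0
gripper_force: 0.0
t: 19.58
tcp_pos: [468.7, -277.3, 215.9]
tool_rot: [2.328, 2.108, 0.001]
wrist_force: [0.6, -0.0, 0.2]
opening: 86.7
gripper_force: 0.0
t: 20.25
tcp_pos: [518.7, -182.9, 214.6]
tool_rot: [1.699, 2.642, 0.0]
wrist_force: [0.8, 0.8, 0.8]
opening: 87.3
gripper_force: 0.0
t: 20.92
tcp_pos: [568.6, -89.1, 214.6]
tool_rot: [0.957, 2.991, -0.0]
wrist_force: [-0.7, -0.2, -0.2]
opening: 87.1
gripper_force: 0.0
t: 21.58
tcp_pos: [618.4, 4.6, 214.7]
tool_rot: [0.15, 3.137, -0.001]
wrist_force: [-0.4, -0.5, 0.6]
opening: 86.7
gripper_force: 0.0
t: 22.25
tcp_pos: [617.8, 3.3, 133.1]
tool_rot: [0.159, 3.137, -0.0]
wrist_force: [-0.1, 0.4, 0.1]
opening: 87.0
gripper_force: 0.0
t 22.25 tcp [617.8   3.3 133.1] yaw(toolY) 84.21 tilt [ 0.001 -0.   ] F [-0.1  0.4  0.1] open 87.0 g 0.0 q [-0.47  0.35  0.49  1.68 -0.18  1.15  1.54]
```

View pics/s3.png

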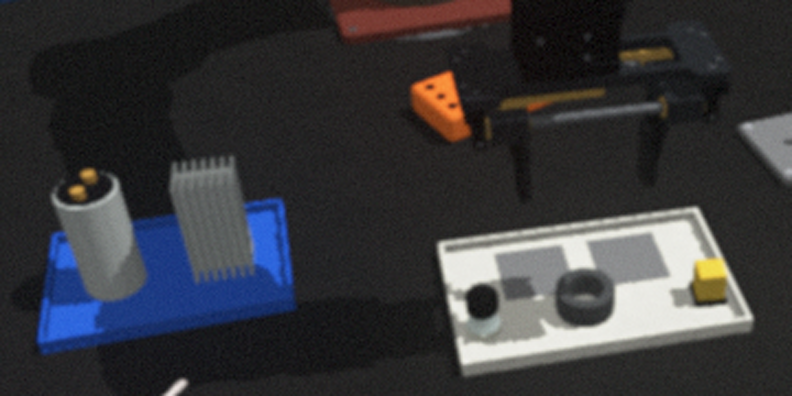

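Both tall parts stand upright in the side tray, at crop (100,240) and (215,220), and the gripper is above the core at (585,295). I'll lower it and grip.

```bash
python3 -m jog '{"increments":[[1,[0.04,0.08,-1.5],[0,0,0]],[1,[0,0,-2],[0,0,0]],[1,[0,0,-2],[0,0,0]],[1,[0,0,-2],[0,0,0]],[1,[0,0,-2],[0,0,0]],[1,[0,0,-1.5],[0,0,0]],[1,[0,0,-1],[0,0,0]],[1,[0,0,-0.6],[0,0,0]]]}'
python3 -m jog '{"increments":[[1,[0,0,0],[0,0,0]],[1,[0,0,0],[0,0,0]],[0,[0,0,0],[0,0,0]],[0,[0,0,0],[0,0,0]],[0,[0,0,0],[0,0,0]],[0,[0,0,0],[0,0,0]],[0,[0,0,0],[0,0,0]],[0,[0,0,0],[0,0,0]]]}'
python3 -m jog '{"increments":[[0,[0,0,0],[0,0,0]],[0,[0,0,0],[0,0,0]],[0,[0,0,0],[0,0,0]],[0,[0,0,0],[0,0,0]],[0,[0,0,0],[0,0,0]],[0,[0,0,0],[0,0,0]],[0,[0,0,0],[0,0,0]],[0,[0,0,0],[0,0,0]]]}'
python3 -c "from h import *; st()"
```

```text
t: 22.97
tcp_pos: [618.0, 4.6, 7.0]
tool_rot: [-0.156, -3.137, 0.001]
wrist_force: [-0.0, 0.5, 0.6]
opening: 87.2
gripper_force: 0.0
t: 23.63
tcp_pos: [618.5, 5.2, 7.7]
tool_rot: [0.155, 3.138, 0.0]
wrist_force: [0.2, 0.0, -0.1]
opening: 55.0
gripper_force: 0.0
t: 24.3
tcp_pos: [618.5, 5.2, 7.6]
tool_rot: [0.155, 3.138, 0.0]
wrist_force: [-1.3, 0.5, 1.8]
opening: 49.1
gripper_force: 30.0
t 24.3 tcp [618.5   5.2   7.6] yaw(toolY) 84.35 tilt [0. 0.] F [-1.3  0.5  1.8] open 49.1 g 30.0 q [-0.43  0.5   0.44  1.77 -0.26  0.93  1.59]
```

```bash
python3 -m jog '{"increments":[[0,[0,0,0.6],[0,0,0]],[0,[0,0,1.2],[0,0,0]],[0,[0,0,1.6],[0,0,0]],[0,[0,0,1.6],[0,0,0]],[0,[0,0,1.6],[0,0,0]],[0,[0,0,1.6],[0,0,0]],[0,[0,0,1.2],[0,0,0]],[0,[0,0,0.6],[0,0,0]]]}'
python3 -m jog '{"increments":[[0,[-0.3,0.6,0],[0,0,0]],[0,[-0.6,1.1,0],[0,0,0]],[0,[-0.9,1.6,0],[0,0,0]],[0,[-1.2,2.208,0],[0,0,0]],[0,[-1.2,2.208,0],[0,0,0]],[0,[-1.2,2.208,0],[0,0,0]],[0,[-1.2,2.208,0],[0,0,0]],[0,[-1.2,2.208,0],[0,0,0]]]}'
python3 -m jog '{"increments":[[0,[-1.2,2.208,0],[0,0,0]],[0,[-1.2,2.208,0],[0,0,0]],[0,[-1.2,2.208,0],[0,0,0]],[0,[-1.2,2.208,0],[0,0,0]],[0,[-1.2,2.208,0],[0,0,0]],[0,[-0.9,1.6,0],[0,0,0]],[0,[-0.6,1.1,0],[0,0,0]],[0,[-0.3,0.6,0],[0,0,0]]]}'
python3 -m jog '{"increments":[[0,[0,0,0],[0,0,0]],[0,[0,0,0],[0,0,0]],[0,[0,0,0],[0,0,0]],[0,[0,0,0],[0,0,0]],[0,[0,0,-1],[0,0,0]],[0,[0,0,-1.4],[0,0,0]],[0,[0,0,-1.4],[0,0,0]],[0,[0,0,-1],[0,0,0]]]}'
python3 - <<'E'
from h import *
st(); d=grab("scene"); crop(d,350,130,510,240,5,"pics/s4.png")
E
```

```text
t: 24.97
tcp_pos: [619.3, 5.0, 110.1]
tool_rot: [0.155, 3.135, 0.001]
wrist_force: [0.0, -0.1, -0.7]
opening: 48.8
gripper_force: 30.0
t: 25.63
tcp_pos: [538.1, 150.5, 106.3]
tool_rot: [-0.153, -3.136, 0.001]
wrist_force: [0.3, -0.6, -1.8]
opening: 49.1
gripper_force: 30.0
t: 26.3
tcp_pos: [460.2, 293.9, 106.6]
tool_rot: [-0.15, -3.136, 0.001]
wrist_force: [-0.1, 0.6, -1.6]
opening: 49.1
gripper_force: 30.0
t: 26.97
tcp_pos: [462.2, 291.0, 57.8]
tool_rot: [-0.156, -3.137, 0.002]
wrist_force: [-0.1, -0.8, -1.6]
opening: 48.9
gripper_force: 30.0
t 26.97 tcp [462.2 291.   57.8] yaw(toolY) 84.3 tilt [-0.001 -0.001] F [-0.1 -0.8 -1.6] open 48.9 g 30.0 q [-0.92  0.28  0.32  1.92 -0.11  0.96  0.92]
```

View pics/s4.png

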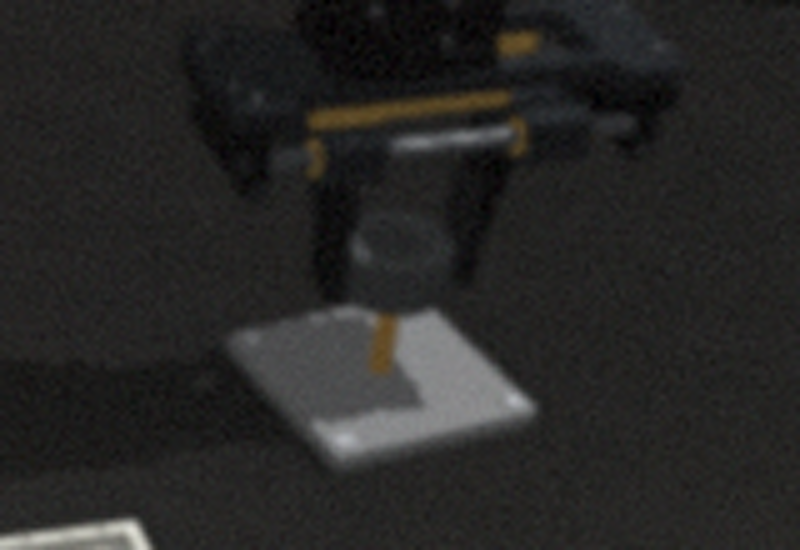

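The core is held level just above the post: core at about (400,260), post at (383,345). I'll check the core's centre from the depth image.

```bash
python3 - <<'E'
from h import *
d=grab("scene"); Q=cloud(d); v,u=np.mgrid[:480,:640]; Z=Q[...,2]
for lo,hi in((73,82),(57,70)):
    k=(u>419)&(u<442)&(v>168)&(v<195)&(Z>lo)&(Z<hi); A=Q[k]; print(k.sum(),A.min(0),A.max(0),A.mean(0)); print(rect(Q,k))
    # circle fit with known R=25 on the outer wall
from scipy.optimize import least_squares
k=(u>419)&(u<442)&(v>175)&(v<195)&(Z>57)&(Z<72); A=Q[k][:,:2]; r=least_squares(lambda c:np.hypot(*(A-c).T)-25,[462,292],loss='soft_l1'); print(r.x,np.abs(r.fun).mean())
E
```

```text
173 [436.9294817  267.64222272  73.02001476] [487.66223436 317.4791522   81.87085911] [464.18211357 293.70927538  75.75449595]
(array([463.2, 293.3]), array([46.4, 47.6]), 71.8, np.int64(173))
162 [442.46038245 265.93669294  57.11106333] [487.74972944 318.21436206  69.98783161] [469.72316777 290.04170854  63.90457389]
(array([467.3, 289.9]), array([41.3, 45.4]), 38.3, np.int64(162))
[461.31618966 289.76663837] 3.865957106840989
```

Centred to within about 2 mm, so I'll lower it.

```bash
python3 -m jog '{"increments":[[0,[0,0.05,-0.6],[0,0,0]],[0,[0,0,-0.8],[0,0,0]],[0,[0,0,-0.8],[0,0,0]],[0,[0,0,-0.8],[0,0,0]],[0,[0,0,-0.6],[0,0,0]],[0,[0,0,-0.4],[0,0,0]],[0,[0,0,-0.3],[0,0,0]],[0,[0,0,0],[0,0,0]]]}'
python3 -c "from h import *; st()"
```

```text
t: 27.73
tcp_pos: [462.1, 292.2, 15.9]
tool_rot: [-0.155, -3.137, 0.001]
wrist_force: [-0.4, -0.3, -2.5]
opening: 49.0
gripper_force: 30.0
t 27.73 tcp [462.1 292.2  15.9] yaw(toolY) 84.35 tilt [-0.001 -0.001] F [-0.4 -0.3 -2.5] open 49.0 g 30.0 q [-0.91  0.34  0.31  1.94 -0.13  0.88  0.94]
```

```bash
python3 -m jog '{"increments":[[0,[0,0,-0.1],[0,0,0]],[0,[0,0,-0.08],[0,0,0]],[0,[0,0,0],[0,0,0]],[0,[0,0,0],[0,0,0]],[1,[0,0,0],[0,0,0]],[1,[0,0,0],[0,0,0]],[1,[0,0,0],[0,0,0]],[1,[0,0,0],[0,0,0]]]}'
python3 -m jog '{"increments":[[1,[0,0,0],[0,0,0]],[1,[0,0,0],[0,0,0]],[1,[0,0,0],[0,0,0]],[1,[0,0,0],[0,0,0]],[1,[0,0,0.5],[0,0,0]],[1,[0,0,1],[0,0,0]],[1,[0,0,1.5],[0,0,0]],[1,[0,0,2],[0,0,0]]]}'
python3 -m jog '{"increments":[[1,[0,0,2],[0,0,0]],[1,[0,0,2],[0,0,0]],[1,[0,0,2],[0,0,0]],[1,[0,0,2],[0,0,0]],[1,[0,0,2],[0,0,0]],[1,[0,0,2],[0,0,0]],[1,[0,0,2],[0,0,0]],[1,[0,0,1],[0,0,0]]]}'
python3 - <<'E'
from h import *
st(); d=grab("scene"); crop(d,350,130,510,240,5,"pics/s5.png")
E
```

```text
t: 28.4
tcp_pos: [462.6, 292.5, 14.9]
tool_rot: [0.155, 3.138, 0.0]
wrist_force: [0.4, 0.1, 0.2]
opening: 67.9
gripper_force: 0.0
t: 29.07
tcp_pos: [461.9, 292.0, 65.2]
tool_rot: [-0.155, -3.137, 0.002]
wrist_force: [0.2, 1.2, 0.1]
opening: 87.0
gripper_force: 0.0
t: 29.73
tcp_pos: [463.3, 292.8, 218.3]
tool_rot: [0.155, 3.135, 0.004]
wrist_force: [0.3, 0.0, 0.5]
opening: 86.9
gripper_force: 0.0
t 29.73 tcp [463.3 292.8 218.3] yaw(toolY) 84.33 tilt [0.003 0.003] F [0.3 0.  0.5] open 86.9 g 0.0 q [-0.95  0.12  0.33  1.74 -0.04  1.28  0.87]
```

View pics/s5.png

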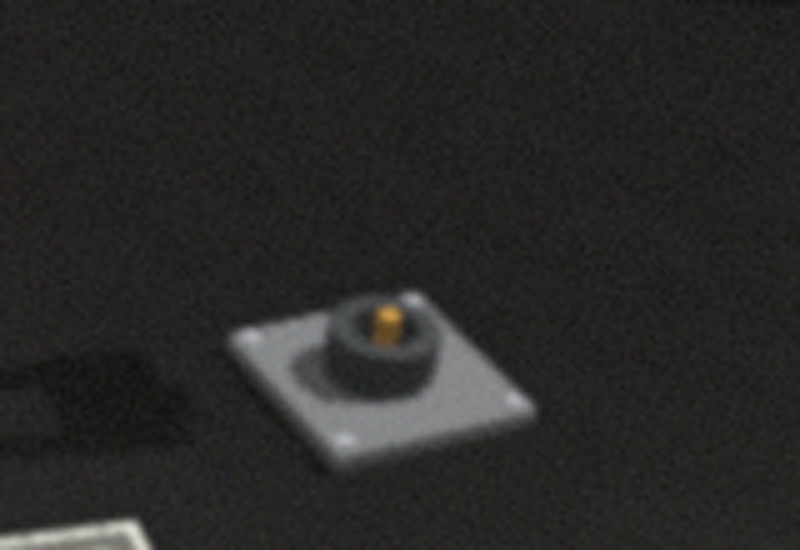

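The core lies flat on the jig base at crop (383,345), with the post through its hole at (390,322). Next I'll fetch the heatsink.

```bash
python3 -m jog '{"increments":[[1,[0.028,-2.372,0],[0,0,-3.75]],[1,[0.028,-2.372,0],[0,0,-3.75]],[1,[0.028,-2.372,0],[0,0,-3.75]],[1,[0.028,-2.372,0],[0,0,-3.75]],[1,[0.028,-2.372,0],[0,0,-3.75]],[1,[0.028,-2.372,0],[0,0,-3.75]],[1,[0.028,-2.372,0],[0,0,-3.75]],[1,[0.028,-2.372,0],[0,0,-3.75]]]}'
python3 -m jog '{"increments":[[1,[0.028,-2.372,0],[0,0,-3.75]],[1,[0.028,-2.372,0],[0,0,-3.75]],[1,[0.028,-2.372,0],[0,0,-3.75]],[1,[0.028,-2.372,0],[0,0,-3.75]],[1,[0.028,-2.372,0],[0,0,-3.75]],[1,[0.028,-2.372,0],[0,0,-3.75]],[1,[0.028,-2.372,0],[0,0,-3.75]],[1,[0.028,-2.372,0],[0,0,-3.75]]]}'
python3 -m jog '{"increments":[[1,[0.028,-2.372,0],[0,0,-3.75]],[1,[0.028,-2.372,0],[0,0,-3.75]],[1,[0.028,-2.372,0],[0,0,-3.75]],[1,[0.028,-2.372,0],[0,0,-3.75]],[1,[0.028,-2.372,0],[0,0,-3.75]],[1,[0.028,-2.372,0],[0,0,-3.75]],[1,[0.028,-2.372,0],[0,0,-3.75]],[1,[0.028,-2.372,0],[0,0,-3.75]]]}'
python3 -m jog '{"increments":[[1,[0,0,0],[0,0,0]],[1,[0,0,0],[0,0,0]],[1,[0,0,0],[0,0,0]],[1,[0,0,0],[0,0,0]],[1,[0,0,0],[0,0,0]],[1,[0,0,0],[0,0,0]],[1,[0,0,0],[0,0,0]],[1,[0,0,0],[0,0,0]]]}'
python3 - <<'E'
from h import *
st(); d=grab("scene"); Q=cloud(d); v,u=np.mgrid[:480,:640]; Z=Q[...,2]; Y=Q[...,1]; X=Q[...,0]
near=(np.abs(X-467)<60)
print("hs",rect(Q,near&(abs(Y+277)<42)&(Z>95)&(Z<108)))
print("cap",rect(Q,near&(abs(Y+368)<42)&(Z>96)&(Z<107)))
E
```

```text
t: 30.45
tcp_pos: [464.1, 101.3, 214.2]
tool_rot: [-0.966, -2.989, 0.001]
wrist_force: [1.1, -0.6, 0.5]
opening: 87.1
gripper_force: 0.0
t: 31.12
tcp_pos: [466.6, -89.4, 214.8]
tool_rot: [1.711, 2.635, 0.0]
wrist_force: [1.0, 0.2, -0.4]
opening: 86.9
gripper_force: 0.0
t: 31.78
tcp_pos: [468.5, -279.1, 214.9]
tool_rot: [2.334, 2.102, -0.0]
wrist_force: [-0.2, 1.5, 0.5]
opening: 87.1
gripper_force: 0.0
t: 32.45
tcp_pos: [469.3, -276.5, 214.8]
tool_rot: [2.327, 2.11, 0.001]
wrist_force: [0.0, -0.6, 0.3]
opening: 87.0
gripper_force: 0.0
t 32.45 tcp [ 469.3 -276.5  214.8] yaw(toolY) -5.61 tilt [0. 0.] F [ 0.  -0.6  0.3] open 87.0 g 0.0 q [-0.36  0.15  0.91  1.77 -0.13  1.28  0.48]
hs (array([ 470.2, -276.1]), array([48.3, 42.9]), 83.7, np.int64(352))
cap (array([ 465.9, -366.2]), array([49.4, 48.9]), 33.0, np.int64(417))
```

```bash
python3 -m jog '{"increments":[[1,[0,0,-1.5],[0,0,0]],[1,[0,0,-2],[0,0,0]],[1,[0,0,-2],[0,0,0]],[1,[0,0,-2],[0,0,0]],[1,[0,0,-2],[0,0,0]],[1,[0,0,-2],[0,0,0]],[1,[0,0,-2],[0,0,0]],[1,[0,0,-1.65],[0,0,0]]]}'
python3 -m jog '{"increments":[[1,[0,0,0],[0,0,0]],[1,[0,0,0],[0,0,0]],[0,[0,0,0],[0,0,0]],[0,[0,0,0],[0,0,0]],[0,[0,0,0],[0,0,0]],[0,[0,0,0],[0,0,0]],[0,[0,0,0],[0,0,0]],[0,[0,0,0],[0,0,0]]]}'
python3 -m jog '{"increments":[[0,[0,0,0],[0,0,0]],[0,[0,0,0],[0,0,0]],[0,[0,0,0],[0,0,0]],[0,[0,0,0],[0,0,0]],[0,[0,0,0],[0,0,0]],[0,[0,0,0],[0,0,0]],[0,[0,0,0],[0,0,0]],[0,[0,0,0],[0,0,0]]]}'
python3 -m jog '{"increments":[[0,[0,0,0.8],[0,0,0]],[0,[0,0,1.6],[0,0,0]],[0,[0,0,2],[0,0,0]],[0,[0,0,2],[0,0,0]],[0,[0,0,2],[0,0,0]],[0,[0,0,2],[0,0,0]],[0,[0,0,1.6],[0,0,0]],[0,[0,0,1],[0,0,0]]]}'
python3 -m jog '{"increments":[[0,[0.2,0.6,0],[0,0,0]],[0,[0.4,1.1,0],[0,0,0]],[0,[0.6,1.6,0],[0,0,0]],[0,[0.71,1.9,0],[0,0,0]],[0,[0.71,1.9,0],[0,0,0]],[0,[0.71,1.9,0],[0,0,0]],[0,[0.71,1.9,0],[0,0,0]],[0,[0.71,1.9,0],[0,0,0]]]}'
python3 -m jog '{"increments":[[0,[0.71,1.9,0],[0,0,0]],[0,[0.71,1.9,0],[0,0,0]],[0,[0.71,1.9,0],[0,0,0]],[0,[0.71,1.9,0],[0,0,0]],[0,[0.71,1.9,0],[0,0,0]],[0,[0.6,1.6,0],[0,0,0]],[0,[0.4,1.1,0],[0,0,0]],[0,[0.2,0.6,0],[0,0,0]]]}'
python3 -m jog '{"increments":[[0,[0,0,0],[0,0,0]],[0,[0,0,0],[0,0,0]],[0,[0,0,0],[0,0,0]],[0,[0,0,0],[0,0,0]],[0,[0,0,-0.6],[0,0,0]],[0,[0,0,-1.4],[0,0,0]],[0,[0,0,-2],[0,0,0]],[0,[0,0,-2],[0,0,0]]]}'
python3 -c "from h import *; st()"
```

```text
t: 33.17
tcp_pos: [468.8, -276.5, 61.9]
tool_rot: [-2.327, -2.109, 0.001]
wrist_force: [0.0, 0.7, 0.0]
opening: 87.0
gripper_force: 0.0
t: 33.83
tcp_pos: [469.3, -276.8, 63.5]
tool_rot: [2.328, 2.109, 0.001]
wrist_force: [-0.5, 0.6, -0.1]
opening: 54.8
gripper_force: 0.0
t: 34.5
tcp_pos: [469.2, -276.8, 63.3]
tool_rot: [2.328, 2.109, 0.0]
wrist_force: [0.6, -0.3, -0.1]
opening: 40.2
gripper_force: 30.0
t: 35.17
tcp_pos: [469.2, -277.2, 195.2]
tool_rot: [2.328, 2.108, 0.001]
wrist_force: [0.5, 0.3, -3.1]
opening: 39.7
gripper_force: 30.0
t: 35.83
tcp_pos: [516.2, -147.1, 192.0]
tool_rot: [-2.327, -2.109, 0.002]
wrist_force: [0.4, -0.3, -3.0]
opening: 39.7
gripper_force: 30.0
t: 36.5
tcp_pos: [564.2, -18.8, 192.4]
tool_rot: [-2.326, -2.111, 0.002]
wrist_force: [-0.4, -0.4, -2.8]
opening: 40.1
gripper_force: 30.0
t: 37.17
tcp_pos: [564.3, -21.3, 132.6]
tool_rot: [2.329, 2.108, 0.002]
wrist_force: [1.0, 0.5, -3.1]
opening: 39.9
gripper_force: 30.0
t 37.17 tcp [564.3 -21.3 132.6] yaw(toolY) -5.69 tilt [0.001 0.   ] F [ 1.   0.5 -3.1] open 39.9 g 30.0 q [-0.66  0.27  0.73  1.82 -0.2   1.13  0.03]
```

```bash
python3 -m jog '{"increments":[[0,[0,0,-2],[0,0,0]],[0,[0,0,-1.8],[0,0,0]],[0,[0,0,-1.4],[0,0,0]],[0,[0,0,-0.8],[0,0,0]],[0,[0,0,-0.5],[0,0,0]],[0,[0,0,-0.3],[0,0,0]],[0,[0,0,-0.1],[0,0,0]],[0,[0,0,0],[0,0,0]]]}'
python3 -m jog '{"increments":[[1,[0,0,0],[0,0,0]],[1,[0,0,0],[0,0,0]],[1,[0,0,0],[0,0,0]],[1,[0,0,0],[0,0,0]],[1,[0,0,0],[0,0,0]],[1,[0,0,0],[0,0,0]],[1,[0,0,0],[0,0,0]],[1,[0,0,0],[0,0,0]]]}'
python3 -m jog '{"increments":[[1,[0,0,0.5],[0,0,0]],[1,[0,0,1],[0,0,0]],[1,[0,0,2],[0,0,0]],[1,[0,0,2.5],[0,0,0]],[1,[0,0,2.5],[0,0,0]],[1,[0,0,2.5],[0,0,0]],[1,[0,0,2],[0,0,0]],[1,[0,0,2],[0,0,0]]]}'
python3 -m jog '{"increments":[[1,[-0.615,-2.166,0],[0,0,0]],[1,[-0.615,-2.166,0],[0,0,0]],[1,[-0.615,-2.166,0],[0,0,0]],[1,[-0.615,-2.166,0],[0,0,0]],[1,[-0.615,-2.166,0],[0,0,0]],[1,[-0.615,-2.166,0],[0,0,0]],[1,[-0.615,-2.166,0],[0,0,0]],[1,[-0.615,-2.166,0],[0,0,0]]]}'
python3 -m jog '{"increments":[[1,[-0.615,-2.166,0],[0,0,0]],[1,[-0.615,-2.166,0],[0,0,0]],[1,[-0.615,-2.166,0],[0,0,0]],[1,[-0.615,-2.166,0],[0,0,0]],[1,[-0.615,-2.166,0],[0,0,0]],[1,[-0.615,-2.166,0],[0,0,0]],[1,[-0.615,-2.166,0],[0,0,0]],[1,[-0.615,-2.166,0],[0,0,0]]]}'
python3 -m jog '{"increments":[[1,[0,0,0],[0,0,0]],[1,[0,0,0],[0,0,0]],[1,[0,0,0],[0,0,0]],[1,[0,0,0],[0,0,0]],[1,[0,0,0],[0,0,0]],[1,[0,0,0],[0,0,0]],[1,[0,0,0],[0,0,0]],[1,[0,0,0],[0,0,0]]]}'
python3 - <<'E'
from h import *
st(); d=grab("scene"); crop(d,60,160,420,320,2.2,"pics/s6.png"); Q=cloud(d); Z=Q[...,2]
print("hs",rect(Q,(abs(Q[...,0]-563)<40)&(abs(Q[...,1]+21)<40)&(Z>94)&(Z<109)))
E
```

```text
t: 37.83
tcp_pos: [564.6, -20.9, 64.7]
tool_rot: [2.328, 2.109, 0.001]
wrist_force: [0.6, 0.1, -2.7]
opening: 40.2
gripper_force: 30.0
t: 38.5
tcp_pos: [564.1, -20.9, 64.2]
tool_rot: [-2.328, -2.109, 0.0]
wrist_force: [0.4, 0.3, -0.6]
opening: 83.2
gripper_force: 0.0
t: 39.17
tcp_pos: [564.3, -21.1, 216.7]
tool_rot: [2.328, 2.108, 0.002]
wrist_force: [0.5, -0.2, 0.9]
opening: 87.0
gripper_force: 0.0
t: 39.83
tcp_pos: [514.5, -195.4, 215.3]
tool_rot: [2.328, 2.109, 0.002]
wrist_force: [-0.5, 0.4, -0.3]
opening: 87.2
gripper_force: 0.0
t: 40.5
tcp_pos: [465.4, -368.5, 215.3]
tool_rot: [2.328, 2.109, 0.001]
wrist_force: [-0.6, -0.1, 0.2]
opening: 86.8
gripper_force: 0.0
t: 41.17
tcp_pos: [466.0, -367.0, 214.3]
tool_rot: [-2.327, -2.11, -0.0]
wrist_force: [0.1, -0.7, -0.3]
opening: 87.1
gripper_force: 0.0
t 41.17 tcp [ 466.  -367.   214.3] yaw(toolY) -5.61 tilt [0. 0.] F [ 0.1 -0.7 -0.3] open 87.1 g 0.0 q [-0.16  0.31  0.93  1.66 -0.25  1.31  0.71]
hs (array([565.3, -20.5]), array([48.9, 43.7]), 85.0, np.int64(360))
```

View pics/s6.png

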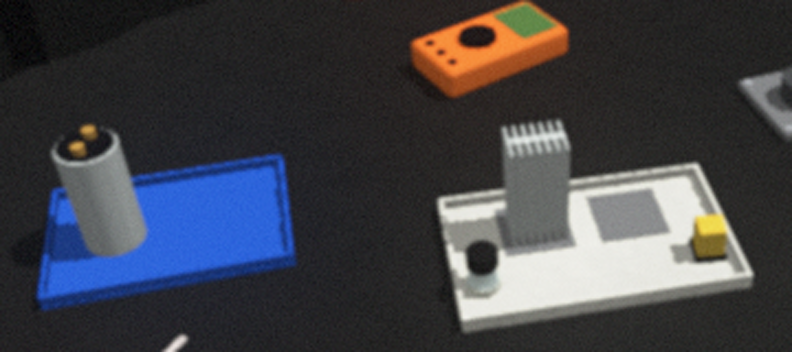

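The heatsink is back on its pad at crop (535,190), and the capacitor still stands at (105,190). Now I'll return the capacitor.

```bash
python3 -m jog '{"increments":[[1,[-0.15,-0.08,-1.5],[0,0,0]],[1,[0,0,-2],[0,0,0]],[1,[0,0,-2],[0,0,0]],[1,[0,0,-2],[0,0,0]],[1,[0,0,-2],[0,0,0]],[1,[0,0,-2],[0,0,0]],[1,[0,0,-2],[0,0,0]],[1,[0,0,-1.6],[0,0,0]]]}'
python3 -m jog '{"increments":[[1,[0,0,0],[0,0,0]],[1,[0,0,0],[0,0,0]],[0,[0,0,0],[0,0,0]],[0,[0,0,0],[0,0,0]],[0,[0,0,0],[0,0,0]],[0,[0,0,0],[0,0,0]],[0,[0,0,0],[0,0,0]],[0,[0,0,0],[0,0,0]]]}'
python3 -m jog '{"increments":[[0,[0,0,0],[0,0,0]],[0,[0,0,0],[0,0,0]],[0,[0,0,0],[0,0,0]],[0,[0,0,0],[0,0,0]],[0,[0,0,0],[0,0,0]],[0,[0,0,0],[0,0,0]],[0,[0,0,0],[0,0,0]],[0,[0,0,0],[0,0,0]]]}'
python3 -m jog '{"increments":[[0,[0,0,0.8],[0,0,0]],[0,[0,0,1.6],[0,0,0]],[0,[0,0,2],[0,0,0]],[0,[0,0,2],[0,0,0]],[0,[0,0,2],[0,0,0]],[0,[0,0,2],[0,0,0]],[0,[0,0,1.6],[0,0,0]],[0,[0,0,1],[0,0,0]]]}'
python3 -m jog '{"increments":[[0,[0.2,0.8,0],[0,0,0]],[0,[0.3,1.2,0],[0,0,0]],[0,[0.4,1.6,0],[0,0,0]],[0,[0.5,2,0],[0,0,0]],[0,[0.5,2,0],[0,0,0]],[0,[0.5,2,0],[0,0,0]],[0,[0.5,2,0],[0,0,0]],[0,[0.5,2,0],[0,0,0]]]}'
python3 -m jog '{"increments":[[0,[0.5,2,0],[0,0,0]],[0,[0.5,2,0],[0,0,0]],[0,[0.5,2,0],[0,0,0]],[0,[0.5,2,0],[0,0,0]],[0,[0.5,2,0],[0,0,0]],[0,[0.5,2,0],[0,0,0]],[0,[0.5,2,0],[0,0,0]],[0,[0.5,2,0],[0,0,0]]]}'
python3 -m jog '{"increments":[[0,[0.5,2,0],[0,0,0]],[0,[0.5,2,0],[0,0,0]],[0,[0.5,2,0],[0,0,0]],[0,[0.5,2,0],[0,0,0]],[0,[0.5,2,0],[0,0,0]],[0,[0.4,1.6,0],[0,0,0]],[0,[0.3,1.2,0],[0,0,0]],[0,[0.2,0.4,0],[0,0,0]]]}'
python3 -m jog '{"increments":[[0,[0,0,0],[0,0,0]],[0,[0,0,0],[0,0,0]],[0,[0,0,0],[0,0,0]],[0,[0,0,0],[0,0,0]],[0,[0,0,-0.6],[0,0,0]],[0,[0,0,-1.4],[0,0,0]],[0,[0,0,-2],[0,0,0]],[0,[0,0,-2],[0,0,0]]]}'
python3 -c "from h import *; st()"
```

```text
t: 41.88
tcp_pos: [463.9, -367.8, 61.7]
tool_rot: [-2.327, -2.109, 0.001]
wrist_force: [-0.3, -0.3, -0.5]
opening: 87.1
gripper_force: 0.0
t: 42.55
tcp_pos: [464.4, -368.2, 63.5]
tool_rot: [2.328, 2.109, 0.0]
wrist_force: [-0.2, 0.4, 0.7]
opening: 54.6
gripper_force: 0.0
t: 43.22
tcp_pos: [464.3, -368.2, 63.4]
tool_rot: [2.328, 2.109, 0.0]
wrist_force: [-1.4, 0.8, 3.9]
opening: 49.5
gripper_force: 30.0
t: 43.88
tcp_pos: [464.4, -368.6, 195.1]
tool_rot: [2.327, 2.108, 0.001]
wrist_force: [0.2, 0.3, -3.1]
opening: 49.1
gripper_force: 30.0
t: 44.55
tcp_pos: [497.8, -230.2, 192.0]
tool_rot: [-2.326, -2.109, 0.001]
wrist_force: [-0.6, 1.0, -1.8]
opening: 49.4
gripper_force: 30.0
t: 45.22
tcp_pos: [537.5, -70.4, 192.0]
tool_rot: [-2.327, -2.109, 0.002]
wrist_force: [-0.0, -0.1, -2.9]
opening: 49.4
gripper_force: 30.0
t: 45.88
tcp_pos: [572.0, 62.5, 192.4]
tool_rot: [-2.325, -2.112, 0.001]
wrist_force: [-0.4, -0.7, -3.3]
opening: 49.1
gripper_force: 30.0
t: 46.55
tcp_pos: [572.5, 59.4, 132.7]
tool_rot: [2.329, 2.108, 0.002]
wrist_force: [-0.2, -0.0, -4.1]
opening: 49.6
gripper_force: 30.0
t 46.55 tcp [572.5  59.4 132.7] yaw(toolY) -5.69 tilt [0.001 0.001] F [-0.2 -0.  -4.1] open 49.6 g 30.0 q [-0.77  0.29  0.7   1.79 -0.21  1.13 -0.1 ]
```

```bash
python3 -m jog '{"increments":[[0,[0,0,-2],[0,0,0]],[0,[0,0,-1.8],[0,0,0]],[0,[0,0,-1.4],[0,0,0]],[0,[0,0,-0.8],[0,0,0]],[0,[0,0,-0.5],[0,0,0]],[0,[0,0,-0.3],[0,0,0]],[0,[0,0,-0.1],[0,0,0]],[0,[0,0,0],[0,0,0]]]}'
python3 -m jog '{"increments":[[1,[0,0,0],[0,0,0]],[1,[0,0,0],[0,0,0]],[1,[0,0,0],[0,0,0]],[1,[0,0,0],[0,0,0]],[1,[0,0,0],[0,0,0]],[1,[0,0,0],[0,0,0]],[1,[0,0,0],[0,0,0]],[1,[0,0,0],[0,0,0]]]}'
python3 -m jog '{"increments":[[1,[0,0,0.5],[0,0,0]],[1,[0,0,1],[0,0,0]],[1,[0,0,2],[0,0,0]],[1,[0,0,2.5],[0,0,0]],[1,[0,0,2.5],[0,0,0]],[1,[0,0,2.5],[0,0,0]],[1,[0,0,2],[0,0,0]],[1,[0,0,2],[0,0,0]]]}'
python3 -m jog '{"increments":[[1,[-0.615,-2.166,0],[0,0,0]],[1,[-0.615,-2.166,0],[0,0,0]],[1,[-0.615,-2.166,0],[0,0,0]],[1,[-0.615,-2.166,0],[0,0,0]],[1,[-0.615,-2.166,0],[0,0,0]],[1,[-0.615,-2.166,0],[0,0,0]],[1,[-0.615,-2.166,0],[0,0,0]],[1,[-0.615,-2.166,0],[0,0,0]]]}'
python3 -m jog '{"increments":[[1,[-0.615,-2.166,0],[0,0,0]],[1,[-0.615,-2.166,0],[0,0,0]],[1,[0,0,0],[0,0,0]],[1,[0,0,0],[0,0,0]],[1,[0,0,0],[0,0,0]],[1,[0,0,0],[0,0,0]],[1,[0,0,0],[0,0,0]],[1,[0,0,0],[0,0,0]]]}'
python3 - <<'E'
from h import *
st(); d=grab("scene"); crop(d,220,160,500,320,2.8,"pics/s7.png"); Q=cloud(d); Z=Q[...,2]
print("hs",rect(Q,(abs(Q[...,0]-563)<38)&(abs(Q[...,1]+21)<38)&(Z>94)&(Z<109)))
print("cap",rect(Q,(abs(Q[...,0]-572)<38)&(abs(Q[...,1]-59)<38)&(Z>98)&(Z<106)))
E
```

```text
t: 47.22
tcp_pos: [572.6, 59.8, 64.7]
tool_rot: [2.328, 2.109, 0.001]
wrist_force: [-0.4, 0.1, -2.7]
opening: 49.3
gripper_force: 30.0
t: 47.88
tcp_pos: [572.3, 59.8, 64.3]
tool_rot: [-2.328, -2.109, -0.0]
wrist_force: [0.1, -0.1, -0.5]
opening: 85.9
gripper_force: 0.0
t: 48.55
tcp_pos: [572.4, 59.5, 216.7]
tool_rot: [2.328, 2.108, 0.002]
wrist_force: [0.2, 0.4, 0.1]
opening: 86.9
gripper_force: 0.0
t: 49.22
tcp_pos: [522.7, -114.7, 215.3]
tool_rot: [2.328, 2.109, 0.002]
wrist_force: [0.5, -0.8, 0.2]
opening: 87.1
gripper_force: 0.0
t: 49.88
tcp_pos: [511.0, -156.0, 214.3]
tool_rot: [-2.327, -2.111, 0.0]
wrist_force: [-0.4, -0.1, -0.2]
opening: 87.5
gripper_force: 0.0
t 49.88 tcp [ 511.  -156.   214.3] yaw(toolY) -5.57 tilt [-0.  0.] F [-0.4 -0.1 -0.2] open 87.5 g 0.0 q [-0.58  0.12  0.87  1.79 -0.09  1.27  0.21]
hs (array([565.1, -20.4]), array([48.8, 42.2]), 84.2, np.int64(356))
cap (array([574.7,  60.9]), array([48.7, 48.6]), 59.6, np.int64(339))
```

View pics/s7.png

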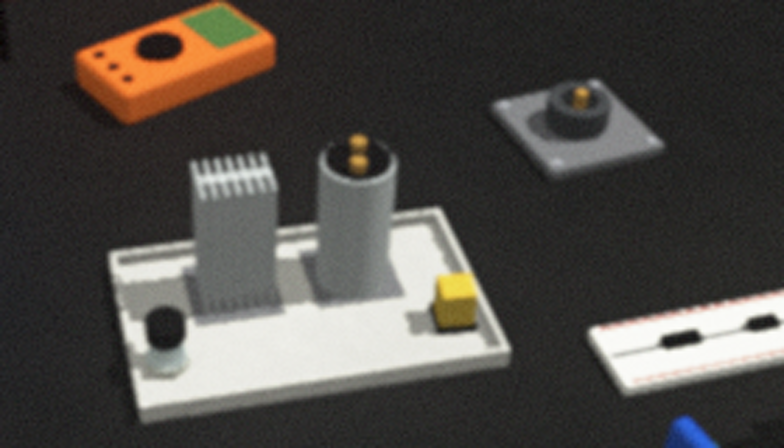

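Everything is in place. The heatsink (235,235) and capacitor (355,220) stand upright on their pads, each within about 3 mm of its start. The core lies on the jig at (578,108), the jar and relay are unmoved, and the gripper is clear.

```bash
python3 -c "from plant import manip; print(manip.finish_job())"
```

```text
the job is handed in; nothing more can be done
None
```

The job is handed in, with no verdict returned: in the last camera check the core lay flat on the jig around the post, and the capacitor and heatsink stood upright on their own pads within about 3 mm of where they started, at about 50 s of the 123 s allowed.

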